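# Empty the sanding unit's catch drawer and sort the rooks

### The job

Switch the sanding unit off by pressing the red-marked end of its rocker fully down before you open anything, then pull its catch drawer out to the stop and move every rook in it into the trays, pale beech rooks into the pale tray and dark walnut rooks into the dark tray. When all the rooks are in their trays, push the drawer fully home and leave the switch off; do not disturb the acrylic case, the yellow drum or the steel rule.

Things in the scene. Friction and masses are not known exactly. Their poses are not given: they have to be found in the camera images.
- rocker (a joint): the rocker switch on the deck of the grey sanding unit: 0 = on (its left, white-barred end down), 0.4 rad = off (its right, red-marked end down); it stays where it is left and takes about 3 N at the red mark to move
- rocker_off (a point): the red mark on top of the rocker's right end (towards -y of the unit), the point to press; the paddle is 34 mm (unit x) by 70 mm (unit y), the mark 25 mm from its hinge, and moves about 10 mm straight down from on to off. When on it stands about 25 mm above the deck
- drawer (a joint): how far the catch drawer is pulled out along the unit's -x: 0 m = home, 0.155 m = at its stop; about 2 N of friction. Its face is at unit x = -0.120 m when home; the inside starts 16 mm behind the face and is 136 mm (x) by 236 mm (y). Heights above the table: floor 10 mm, side walls 30 mm, face 88 mm, back 84 mm
- drawer_handle (a point): middle of the drawer's bar handle, 120 mm long along the unit's y, 12 mm by 12 mm in section, its centre 45 mm in front of the drawer face, with 39 mm clear between bar and face, 80 mm above the table; held on two posts at its ends (50 mm free to either side of the middle)
- unit: grey plastic sanding unit, fixed: base 240 mm (x) by 280 mm (y), deck 98 mm high; origin at the centre of its underside. Its front, with the drawer, faces its -x. Motor block and mounted drum on the deck, 29 mm and more behind the origin, reach 160 mm above the table. Rooks stand in the drawer, hidden until it is pulled out; at the stop all of its inside is clear of the deck
- pale_tray: loose open tray of pale wood, for the beech rooks, 200 mm (x) by 130 mm (y), 42 mm high, walls and floor 5 mm; origin at the centre of its underside. The two trays may be on either side of the drawer
- dark_tray: loose open tray of dark wood, for the walnut rooks, same size and origin as the pale one
- case: clear acrylic case of brass finials, 90 by 140 by 55 mm, origin under its centre; leave alone
- drum: yellow rubber sanding drum standing on the shelf, 60 mm across, 60 mm high, origin under its centre; leave alone
- rule: steel rule lying flat in front of the drawer, 30 by 300 by 3 mm, origin under its centre, long along its y; leave alone
- beech0: pale beech rook, a square tower 70 mm high, about 55 g: foot 34 mm square and 14 mm high, shaft 24 mm square up to 48 mm, head 32 mm square from 48 to 70 mm; origin at the centre of the foot's underside, z towards the head, x and y square to its faces. May be absent
- beech0_mid (a point): middle of beech0, 35 mm above its foot on its axis
- beech1: pale beech rook, a square tower 70 mm high, about 55 g: foot 34 mm square and 14 mm high, shaft 24 mm square up to 48 mm, head 32 mm square from 48 to 70 mm; origin at the centre of the foot's underside, z towards the head, x and y square to its faces. May be absent
- beech1_mid (a point): middle of beech1, 35 mm above its foot on its axis
- beech2: pale beech rook, a square tower 70 mm high, about 55 g: foot 34 mm square and 14 mm high, shaft 24 mm square up to 48 mm, head 32 mm square from 48 to 70 mm; origin at the centre of the foot's underside, z towards the head, x and y square to its faces. May be absent
- beech2_mid (a point): middle of beech2, 35 mm above its foot on its axis
- walnut0: dark walnut rook, a square tower 70 mm high, about 55 g: foot 34 mm square and 14 mm high, shaft 24 mm square up to 48 mm, head 32 mm square from 48 to 70 mm; origin at the centre of the foot's underside, z towards the head, x and y square to its faces. May be absent
- walnut0_mid (a point): middle of walnut0, 35 mm above its foot on its axis
- walnut1: dark walnut rook, a square tower 70 mm high, about 55 g: foot 34 mm square and 14 mm high, shaft 24 mm square up to 48 mm, head 32 mm square from 48 to 70 mm; origin at the centre of the foot's underside, z towards the head, x and y square to its faces. May be absent
- walnut1_mid (a point): middle of walnut1, 35 mm above its foot on its axis
- walnut2: dark walnut rook, a square tower 70 mm high, about 55 g: foot 34 mm square and 14 mm high, shaft 24 mm square up to 48 mm, head 32 mm square from 48 to 70 mm; origin at the centre of the foot's underside, z towards the head, x and y square to its faces. May be absent
- walnut2_mid (a point): middle of walnut2, 35 mm above its foot on its axis
There are look-alikes about, which are no part of the job. Leave any purple look-alike of the pale_tray alone.

How it is judged:
On the way, in this order (a step that is already met when the one before it is completed fails the run):
1. the rocker is switched off (value of joint rocker above 0.32 rad), for 0.2 s.
2. the drawer is pulled out to its stop (value of joint rocker above 0.32 rad and value of joint drawer above 0.147 m), for 0.2 s.
3. every rook is in the tray of its colour (x of beech0_mid in the frame of pale_tray between -0.095 and 0.095 m and y of beech0_mid in the frame of pale_tray between -0.06 and 0.06 m and z of beech0_mid in the frame of pale_tray between 0.005 and 0.06 m and x of beech1_mid in the frame of pale_tray between -0.095 and 0.095 m and y of beech1_mid in the frame of pale_tray between -0.06 and 0.06 m and z of beech1_mid in the frame of pale_tray between 0.005 and 0.06 m and x of beech2_mid in the frame of pale_tray between -0.095 and 0.095 m and y of beech2_mid in the frame of pale_tray between -0.06 and 0.06 m and z of beech2_mid in the frame of pale_tray between 0.005 and 0.06 m and x of walnut0_mid in the frame of dark_tray between -0.095 and 0.095 m and y of walnut0_mid in the frame of dark_tray between -0.06 and 0.06 m and z of walnut0_mid in the frame of dark_tray between 0.005 and 0.06 m and x of walnut1_mid in the frame of dark_tray between -0.095 and 0.095 m and y of walnut1_mid in the frame of dark_tray between -0.06 and 0.06 m and z of walnut1_mid in the frame of dark_tray between 0.005 and 0.06 m and x of walnut2_mid in the frame of dark_tray between -0.095 and 0.095 m and y of walnut2_mid in the frame of dark_tray between -0.06 and 0.06 m and z of walnut2_mid in the frame of dark_tray between 0.005 and 0.06 m), for 0.2 s.
4. the drawer is pushed home (value of joint drawer below 0.006 m), for 0.2 s.
At the end, for the whole second after the job is handed in: rocker off (over 0.32 rad), drawer within 6 mm of home, every rook present lies or stands at rest inside the tray of its colour (its middle between the walls and less than 60 mm above the tray's underside) (all of step 3 and value of joint rocker above 0.32 rad and value of joint drawer below 0.006 m and linear speed of each of beech0, beech1, beech2, walnut0, walnut1, walnut2 below 0.02 m/s); the robot touches nothing.
It fails at once if the drawer is opened more than 30 mm while the switch is on (value of joint drawer above 0.03 m and value of joint rocker below 0.15 rad).
It fails at once if the case is moved more than 40 mm (distance of case from where it was at the start of the episode above 0.04 m).
It fails at once if the drum is moved more than 40 mm (distance of drum from where it was at the start of the episode above 0.04 m).
It fails at once if the rule is moved more than 40 mm (distance of rule from where it was at the start of the episode above 0.04 m).
Of beech0, beech1, beech2, walnut0, walnut1, walnut2 only 4 to 6 are there at a start; the rules pass over those that are not, and their reading is None.
At some moment in a run one of beech0, beech1, beech2, walnut0, walnut1, walnut2 may be knocked a few centimetres aside while the robot is not near it.
Once in a run the grip may slacken for a moment while it holds something.
It also fails if it takes over 210 s, if anything falls off the work surface, if the arm or the gripper's body presses on something with over 40 N, if the wrist force passes 120 N, or if a joint passes its speed limit or range.

### The arm

A 6-joint arm with a two-finger parallel gripper is mounted at the origin on the work surface. World frame = base frame: x ahead of the robot, y to its left, z up, the work surface at z = 0. Lengths are in m, angles in rad, forces in N, time in s.
With the tool pointing down it reaches from about 0.325 to 0.875 m from the base axis. Payload 4.4 kg.
Tool frame: the origin (TCP) lies at the very end of the fingers, on their centre line; the grasp point (between the pads) lies 19 mm behind it (hold_point_z is the distance from the TCP to the grasp point, in m); z points along the fingers, y is the line along which they close (so a half turn about z gives the same grasp; the last joint's range is limited). The gripper opens to 85 mm and grips with 20 to 120 N. Pads are 22 mm wide; open, the fingers measure 114 mm over their backs; the gripper's body (76 mm by 85 mm) begins 54 mm behind the grasp point. The pads swing forward as they close: fully open they stand 13 mm farther back than shut.
Start: joints at [-1.276, 0.207, 1.542, -0, 1.393, -0.15], TCP at [0.248, -0.519, 0.231] pointing down, gripper open.
Joint ranges: [-2.73, 2.73], [-0.86, 2.22], [0.23, 2.46], [-1.11, 4.25], [0.08, 2.63], [-2.82, 2.82]. Speed limits (rad/s): [2.79, 2.79, 3.14, 3.14, 3.14, 3.14].

### API

Orientations are given as a unit quaternion [w, x, y, z].
In Python, from station import move_pose, move_straight, move_j, grip, hold, solve_ik, get_image, camera_info, MotionError, close_job, get_time, get_joint_pos, get_joint_vel, get_effort, get_ee_pos, get_ee_rot, get_ft_force, get_torque, get_grip_width, get_gripper_force, hold_point_z gives the robot as it stands. The module is installed in compiled form; this text tells all that it offers. Calls block until the motion is done:
- move_pose(position, orientation): joint-space move of the TCP to a pose.
- move_straight(position, rot=None, vel=0.15, contact_N=None): straight line of the TCP; rot=None keeps the orientation; vel is the mean speed in m/s. With contact_N (N) it stops when the force on the tool has changed by that much, and returns True; else False.
- move_j(angles): joint-space move.
- grip(opening): finger opening in m; the grip force is fixed at half the most; returns when the fingers have stopped.
- hold(seconds).
- solve_ik(position, orientation): joint angles nearest the present ones, or None.
- get_image(name): name is "side" or "top"; returns (picture, depth): 400x640x3 uint8, red, green, blue; 400x640 float32, m along the optical axis (not along the pixel's ray), 0 where there is no reading.
- camera_info(name): a dict with "fov_y" (degrees; the focal length in pixels is half the picture's height over the tangent of half this angle, whatever the lens; pixels are square), "cx", "cy" (the principal point, pixels), "cam_to_world" (4x4, takes a point from camera to world coordinates). Camera axes: x right, y up, looking along -z (the intrinsics and any distortion apply to the point x, -y, -z); pixel columns grow to the right and rows downward; lengths in m; the calibration is good to about 2 mm. A picture is of the moment at which its call begins. camera_info takes no time and is no camera call.
A pose or a line that the arm cannot do raises MotionError and nothing moves.
- close_job(): hands the job in; it is judged then, once.
Readings, each from a call of its own:
- get_time(): time.
- get_joint_pos(): joint angles.
- get_joint_vel(): joint speeds.
- get_effort(): joint torques, N m.
- get_ee_pos(): TCP position.
- get_ee_rot(): TCP orientation.
- get_ft_force(): force on the tool from outside, world axes, zero at the start.
- get_torque(): the same for the moment, N m.
- get_grip_width(): finger opening in m.
- get_gripper_force(): force on a finger pad.
Only numpy, scipy, OpenCV 4.12 (cv2) and the standard library are available. Lean on these libraries where they do the work, as an engineer would, in place of code of your own. Each camera call takes 0.05 s, during which the arm holds its last target. There are 200 camera calls.

## Working session

There is one attempt and no reset: what is moved stays moved. The work goes in short steps, each a Python script; the robot and the scene stay as the last script left them, time stands still between calls to the robot, and variables do not carry over. Pictures are saved under pics/ and viewed, at most 14 in all, crops included, and the job is handed in when it is done.

```bash
mkdir -p pics; ls
python3 - <<'E'
from station import *
import cv2, numpy as np
np.set_printoptions(precision=4,suppress=True)
for n in("top","side"):
    i,d=get_image(n); cv2.imwrite(f"pics/{n}0.png",i[:,:,::-1]); np.savez(f"{n}0.npz",i=i,d=d)
    print(n,camera_info(n), d.min(),d.max(),(d==0).mean())
print(hold_point_z if not callable(hold_point_z) else hold_point_z(),get_time(),get_ee_rot(),get_grip_width())
E
```

```text
pics
top {'fov_y': 44.21407838440612, 'cx': 322.65995873071563, 'cy': 202.8417593171042, 'cam_to_world': array([[ 0.0113,  0.9965, -0.0827,  0.4558],
       [-0.9999,  0.0112, -0.0006,  0.0917],
       [ 0.0003,  0.0827,  0.9966,  1.4788],
       [ 0.    ,  0.    ,  0.    ,  1.    ]])} 0.0 2.3381295 0.004046875
side {'fov_y': 44.26019393426248, 'cx': 323.5249329174729, 'cy': 204.60038600970816, 'cam_to_world': array([[ 0.999 ,  0.037 , -0.0244,  0.5615],
       [-0.0432,  0.6867, -0.7256, -1.0116],
       [-0.0101,  0.726 ,  0.6877,  1.1806],
       [ 0.    ,  0.    ,  0.    ,  1.    ]])} 0.0 3.652671 0.00390234375
0.0187 0.1 [-0.0011  0.9753  0.221  -0.0001] 0.08544837080992357
```

View pics/top0.png

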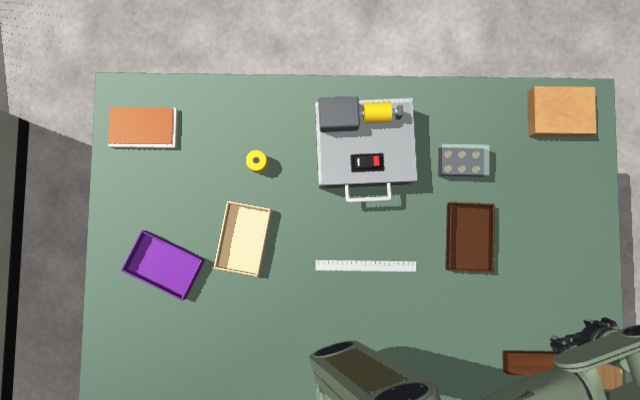

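View pics/side0.png

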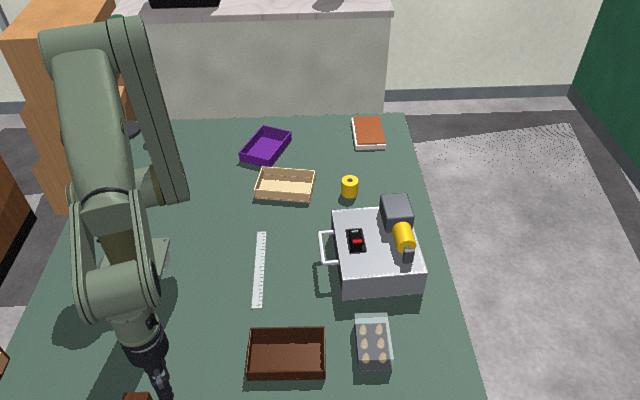

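```bash
cat > h.py <<'E'
from station import *
import cv2, numpy as np
np.set_printoptions(precision=4,suppress=True)
def cam(n):
    c=camera_info(n); return c,200/np.tan(np.radians(c["fov_y"]/2)),np.array(c["cam_to_world"])
def cloud(n,d):
    c,f,T=cam(n); v,u=np.mgrid[:400,:640]
    P=np.stack([(u-c["cx"])/f*d,-(v-c["cy"])/f*d,-d,np.ones_like(d)],-1)@T.T
    P[d==0]=np.nan; return P[...,:3]
def ray(n,uv,z):
    c,f,T=cam(n); uv=np.atleast_2d(uv).astype(float)
    r=np.stack([(uv[:,0]-c["cx"])/f,-(uv[:,1]-c["cy"])/f,-np.ones(len(uv))],-1)@T[:3,:3].T
    o=T[:3,3]; return o+r*((z-o[2])/r[:,2])[:,None]
def rect(n,m,z):
    """largest blob of mask -> min-area rect in world at plane z: centre, sides, angle of first side"""
    k,l,s,_=cv2.connectedComponentsWithStats(m.astype(np.uint8))
    i=1+np.argmax(s[1:,4]); cs,_=cv2.findContours((l==i).astype(np.uint8),cv2.RETR_EXTERNAL,cv2.CHAIN_APPROX_NONE)
    w=ray(n,cs[0][:,0],z)[:,:2]; return cv2.minAreaRect((w*1000).astype(np.float32)), s[i,4]
E
python3 - <<'E'
from h import *
for n in("top","side"):
    z=np.load(n+"0.npz"); i,d=z["i"],z["d"]; P=cloud(n,d); H=cv2.cvtColor(i,cv2.COLOR_RGB2HSV)
    X,Y,Z=P[...,0],P[...,1],P[...,2]
    tab=(abs(Z)<.02)&(H[...,0]>50)&(H[...,0]<90); 
    print(n,"table z",np.nanmean(Z[tab]),np.nanstd(Z[tab]))
    A=np.c_[X[tab],Y[tab],np.ones(tab.sum())]; print(" plane",np.linalg.lstsq(A,Z[tab],rcond=None)[0])
    print(" deck",rect(n,(abs(Z-.098)<.006)&(abs(X-.72)<.25)&(abs(Y+.02)<.25),.098))
    R=(H[...,0]<6)|(H[...,0]>174); R&=(H[...,1]>200)&(H[...,2]>150)&(Z>.08)
    print(" red",rect(n,R,.12), np.nanmedian(P[R],0))
    bl=(i.max(2)<60)&(Z>.1)&(Z<.135)&(X<.75); print(" paddle",rect(n,bl|R,.115))
    ha=(i.min(2)>150)&(abs(Z-.083)<.012); print(" handle",rect(n,ha,.086))
    for nm,c in(("pale",(243,240)),("dark",(470,237))) if n=="top" else (("pale",(285,185)),("dark",(287,353))):
        win=np.zeros(d.shape,bool); win[c[1]-50:c[1]+50,c[0]-50:c[0]+50]=1
        col=(H[...,0]<30)&(H[...,1]>40)&(Z<.06)&win
        print(" ",nm,rect(n,col,.042), "rim z",np.nanpercentile(Z[col],98), i[c[1],c[0]])
    ru=(abs(Z)<.012)&(i.min(2)>130)&(X<.6); print(" rule",rect(n,ru,.003))
    ye=(abs(H[...,0]-27)<5)&(H[...,1]>200)&(Z<.1)&(Z>.0); print(" drum",rect(n,ye,.06))
E
```

```text
top table z -1.6820866910448275e-05 0.0032293323188113177
 plane [ 0.0005 -0.0001 -0.0003]
 deck (((749.7367553710938, -26.958099365234375), (240.61978149414062, 279.99755859375), 3.192502975463867), np.int32(5595))Traceback (most recent call last):
  File "<stdin>", line 10, in <module>
  File "h.py", line 17, in rect
    i=1+np.argmax(s[1:,4]); cs,_=cv2.findContours((l==i).astype(np.uint8),cv2.RETR_EXTERNAL,cv2.CHAIN_APPROX_NONE)
        ~~~~~~~~~^^^^^^^^^
    return _wrapfunc(a, 'argmax', axis=axis, out=out, **kwds)
    return bound(*args, **kwds)
ValueError: attempt to get argmax of an empty sequence
```

```bash
sed -i 's/^    k,l,s,_=/    if not m.any(): return None\n    k,l,s,_=/' h.py
python3 - <<'E'
from h import *
for n in("top","side"):
    z=np.load(n+"0.npz"); i,d=z["i"],z["d"]; P=cloud(n,d); H=cv2.cvtColor(i,cv2.COLOR_RGB2HSV)
    X,Y,Z=P[...,0],P[...,1],P[...,2]
    print(n,"deck",rect(n,(abs(Z-.098)<.006)&(abs(X-.72)<.25)&(abs(Y+.02)<.25),.098))
    R=((H[...,0]<8)|(H[...,0]>172))&(H[...,1]>180)&(H[...,2]>120)&(abs(X-.72)<.12)&(abs(Y+.05)<.1)
    print(" red",rect(n,R,.12), np.nanmedian(P[R],0))
    bl=(i.max(2)<60)&(abs(X-.69)<.06)&(abs(Y+.03)<.1)&(Z>.09); print(" paddle",rect(n,bl|R,.115))
    ha=(i.min(2)>120)&(Z>.05)&(Z<.1)&(X<.622)&(X>.5); print(" handle",rect(n,ha,.086),np.nanmedian(P[ha],0))
    for nm,c in(("pale",(243,240)),("dark",(470,237))) if n=="top" else (("pale",(285,185)),("dark",(287,353))):
        win=np.zeros(d.shape,bool); win[c[1]-50:c[1]+50,c[0]-50:c[0]+50]=1
        col=(H[...,0]<30)&(H[...,1]>40)&(Z<.06)&win
        print(" ",nm,rect(n,col,.042), i[c[1],c[0]])
        rim=win&(abs(Z-.042)<.006)&(H[...,0]<30); print("   rim",rect(n,rim,.042))
    ru=(abs(Z)<.012)&(i.min(2)>130)&(X<.62)&(X>.3)&(abs(Y)<.3); print(" rule",rect(n,ru,.003))
    ye=(abs(H[...,0]-27)<5)&(H[...,1]>180)&(Y>.1)&(Z<.1)&(Z>.0); print(" drum",rect(n,ye,.06))
E
```

```text
top deck (((749.7367553710938, -26.958099365234375), (240.61978149414062, 279.99755859375), 3.192502975463867), np.int32(5595))
 red (((688.7080688476562, -54.94968032836914), (25.419689178466797, 11.163476943969727), 0.1510133147239685), np.int32(46)) [ 0.6888 -0.0545  0.124 ]
 paddle (((684.1356811523438, -30.258419036865234), (47.0236930847168, 88.45379638671875), 3.158797264099121), np.int32(461))
 handle (((599.457763671875, -34.755287170410156), (42.85991287231445, 128.25559997558594), 0.6473419666290283), np.int32(282)) [ 0.5871 -0.0332  0.0854]
  pale (((469.0086669921875, 324.6358642578125), (134.64434814453125, 201.28884887695312), 80.14543151855469), np.int32(3118)) [253 243 202]
   rim (((509.0396423339844, 363.8232727050781), (106.86433410644531, 228.7764434814453), 46.49119186401367), np.int32(197))
  dark (((481.278564453125, -337.36572265625), (140.41690063476562, 200.94906616210938), 88.34593200683594), np.int32(3313)) [103  64  43]
   rim (((481.08197021484375, -375.8319396972656), (61.919464111328125, 199.12071228027344), 88.34707641601562), np.int32(203))
 rule ((
[... 875 characters left out ...]
95239257812), 80.43467712402344), np.int32(1858)) [244 225 182]
   rim (((478.229248046875, 374.7742614746094), (46.271575927734375, 201.9800567626953), 83.62117004394531), np.int32(137))
  dark (((481.64764404296875, -353.32861328125), (150.76092529296875, 199.78512573242188), 88.21993255615234), np.int32(4140)) [117  82  64]
   rim (((481.9582214355469, -345.4110107421875), (135.42086791992188, 199.9169464111328), 88.2554931640625), np.int32(642))
 rule (((392.7804260253906, -35.47370910644531), (303.2846374511719, 32.43816375732422), 89.91767883300781), np.int32(808))
 drum (((696.8007202148438, 293.7842712402344), (53.6378059387207, 40.213836669921875), 12.244264602661133), np.int32(68))
```

```bash
cat >> h.py <<'E'
U0=np.array([.7497,-.027]); UA=np.radians(3.19)
def unit(x,y): c,s=np.cos(UA),np.sin(UA); return U0+[c*x-s*y,s*x+c*y]
def down(p,phi):
    """tool-down quaternion with closing line at angle phi (rad); of the two half turns the one with smaller j6"""
    best=None
    for f in(phi,phi+np.pi):
        a=(f+np.pi/2)/2; q=[0,np.cos(a),np.sin(a),0]; j=solve_ik(list(p),q)
        if j is not None and (best is None or abs(j[5])<best[0]): best=(abs(j[5]),q)
    return best[1]
E
python3 - <<'E'
from h import *
p=unit(-.06,-.025); print("mark from unit",p)
p=np.array([.6888,-.0552])
q=down([*p,.2],UA)
grip(0); move_pose([*p,.22],q); move_straight([*p,.14])
print(move_straight([*p,.10],vel=.02,contact_N=22),get_ee_pos(),get_ft_force(),get_time())
hold(.3); print(get_ee_pos())
move_straight([*p,.22])
g=unit(-.165,0); print(g)
q=down([*g,.2],UA); grip(.042); move_pose([*g,.2],q)
i,d=get_image("top"); cv2.imwrite("pics/t1.png",i[60:260,250:490,::-1].repeat(2,0).repeat(2,1))
i,d=get_image("side"); cv2.imwrite("pics/s1.png",i[150:350,250:490,::-1].repeat(2,0).repeat(2,1))
E
```

```text
mark from unit [ 0.6912 -0.0553]
True [ 0.6893 -0.0566  0.1142] [-1.7243 -0.6001  6.2456] 5.2083
[ 0.6893 -0.0567  0.1142]
[ 0.585  -0.0362]
```

View pics/s1.png

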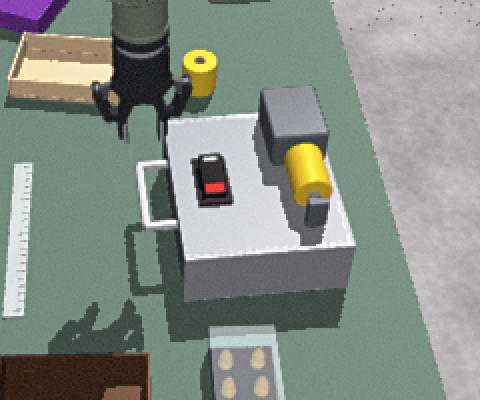

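Run:
```python
from h import *
i,d=get_image("side"); P=cloud("side",d); H=cv2.cvtColor(i,cv2.COLOR_RGB2HSV)
for nm,(i_,d_) in(("now",(i,d)),("before",[np.load("side0.npz")[k] for k in"id"])):
    P=cloud("side",d_); H=cv2.cvtColor(i_,cv2.COLOR_RGB2HSV); reg=(abs(P[...,0]-.69)<.03)&(abs(P[...,1]+.03)<.06)
    R=((H[...,0]<8)|(H[...,0]>172))&(H[...,1]>180)&reg; W=(i_.min(2)>120)&reg&(P[...,2]>.104)
    print(nm,np.nanmedian(P[R],0),np.nanmedian(P[W],0),R.sum(),W.sum())
```

```text
now [ 0.6893 -0.0574  0.1158] [ 0.6905 -0.0106  0.1242] 36 32
before [ 0.6888 -0.0563  0.126 ] [ 0.6926 -0.006   0.1073] 35 24
```

Run:
```python
from h import *
g=unit(-.165,0); q=get_ee_rot()
print(move_straight([*g,.061],vel=.1,contact_N=12),get_ee_pos())
grip(0); print("w",get_grip_width())
e=unit(-.165-.157,0); print(e)
print(move_straight([*e,.061],vel=.08,contact_N=25),get_ee_pos(),get_ft_force())
hold(.3); grip(.042); p=get_ee_pos(); print(p)
move_straight([p[0],p[1],.25]); 
j=get_joint_pos(); j[0]=-1.2; move_j(j)
for n in("top","side"):
    i,d=get_image(n); np.savez(f"{n}2.npz",i=i,d=d); cv2.imwrite(f"pics/{n}2.png",i[:,:,::-1])
    c=i[150:270,290:450] if n=="top" else i[180:320,270:430]
    cv2.imwrite(f"pics/{n}2c.png",cv2.resize(c[:,:,::-1],None,fx=4,fy=4,interpolation=2))
print(get_time())
```

```text
False [ 0.5857 -0.0363  0.0619]
w 0.010786778948848339
[ 0.4282 -0.0449]
False [ 0.4293 -0.045   0.0616] [4.9352 1.1408 1.9118]
[ 0.4271 -0.0447  0.0604]
15.1333
```

View pics/top2c.png

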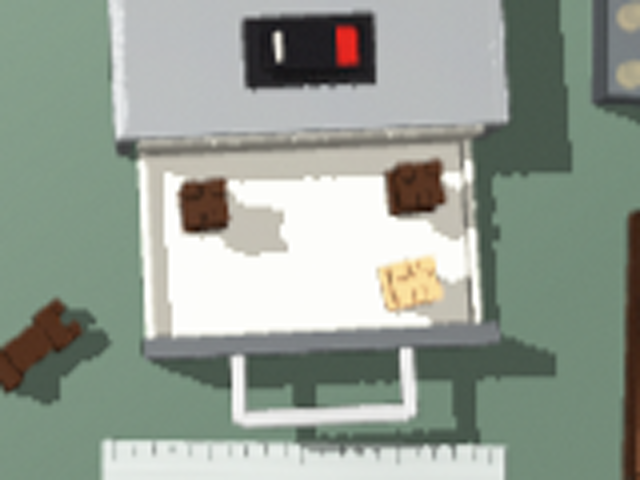

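View pics/side2.png

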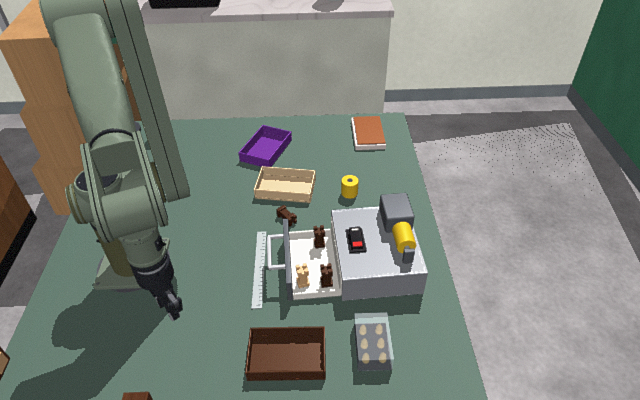

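```bash
cat >> h.py <<'E'
def segs(n,i,d):
    P=cloud(n,d); H=cv2.cvtColor(i,cv2.COLOR_RGB2HSV); return P,H
def rooks(i,d,show=True):
    """top view: list of (kind,height class,centre,sides,long-side/any-side angle)"""
    P,H=segs("top",i,d); X,Y,Z=np.moveaxis(P,-1,0); out=[]
    reg=(abs(Y+.0)<.24)&(X>.3)&(X<.66)
    wood=reg&(H[...,0]<25)&(H[...,1]>70)&(Z>.006)&(Z<.12)
    k,l,s,_=cv2.connectedComponentsWithStats(wood.astype(np.uint8))
    for t in range(1,k):
        if s[t,4]<40: continue
        m=l==t; zt=np.nanpercentile(Z[m],85); col="walnut" if np.median(i[m].max(1))<150 else "beech"
        mm=m&(Z>zt-.012) if zt>.06 else m
        (c,sd,a),n=rect("top",mm,zt if zt>.06 else .02)
        out.append((col,round(float(zt),3),np.array(c)/1000,sd,a,n))
        if show: print(*out[-1])
    return out
E
python3 - <<'E'
from h import *
z=np.load("top2.npz"); i,d=z["i"],z["d"]; rooks(i,d)
P,H=segs("top",i,d); X,Y,Z=np.moveaxis(P,-1,0)
ha=(i.min(2)>120)&(Z>.05)&(Z<.1)&(X<.46)&(X>.38)&(abs(Y)<.2); print(rect("top",ha,.086), unit(-.32,0))
E
```

```text
walnut 0.079 [ 0.5947 -0.1114] (30.058246612548828, 32.26482391357422) 7.013374328613281 117
walnut 0.08 [0.5793 0.0416] (29.521045684814453, 30.249130249023438) 8.626199722290039 105
beech 0.081 [ 0.5258 -0.1086] (29.21590805053711, 33.2685546875) 13.138487815856934 110
walnut 0.041 [0.4785 0.1662] (32.31683349609375, 70.85050201416016) 39.30895233154297 218
(((441.0299987792969, -43.783668518066406), (36.452606201171875, 127.0252685546875), 0.645092785358429), np.int32(254)) [ 0.4302 -0.0448]
```

```bash
cat >> h.py <<'E'
DT=np.array([.4813,-.342]); DA=np.radians(-1.65); PT=np.array([.469,.327]); PA=np.radians(-9.86)
def tray(c,a,x,y): return c+[np.cos(a)*x-np.sin(a)*y,np.sin(a)*x+np.cos(a)*y]
def pick(p,phi,z,op=.052,up=.25):
    q=down([*p,up],phi); grip(op); move_pose([*p,up],q)
    hit=move_straight([*p,z],vel=.12,contact_N=10); grip(0); print("pick hit",hit,get_ee_pos(),"w",get_grip_width())
    move_straight([*p,up],vel=.15); print(" lifted w",get_grip_width(),get_gripper_force())
def place(p,phi,z,op=.05,up=.25):
    q=down([*p,up],phi); move_pose([*p,up],q); print(" over w",get_grip_width(),get_gripper_force())
    hit=move_straight([*p,z],vel=.1,contact_N=6); print(" place hit",hit,get_ee_pos()); grip(op)
    move_straight([*p,up],vel=.2); print(" t",get_time())
E
python3 - <<'E'
from h import *
z=np.load("top2.npz"); i,d=z["i"],z["d"]; P,H=segs("top",i,d); X,Y,Z=np.moveaxis(P,-1,0)
m=(abs(X-.4785)<.06)&(abs(Y-.1662)<.06)&(H[...,0]<25)&(H[...,1]>70)&(Z>.006)
a=np.radians(129.3); v,u=np.nonzero(m); w=ray("top",np.c_[u,v],.02)[:,:2]-[.4785,.1662]
s=w@[np.cos(a),np.sin(a)]; t=w@[-np.sin(a),np.cos(a)]
for b in np.arange(-.036,.036,.006):
    k=(s>=b)&(s<b+.006); print(round(b*1e3),k.sum(),np.ptp(t[k])*1e3 if k.any() else 0,np.median(Z[v,u][k]) if k.any() else 0)
E
```

```text
-36 14 29.60803858205995 0.03182977471300397
-30 20 29.60242822968093 0.03281035826473955
-24 21 29.128812940829288 0.034724945453949996
-18 21 30.05622056010378 0.03332221815649872
-12 16 23.578915430608276 0.03248581735944733
-6 17 23.10702513369948 0.031912428915340296
0 16 21.256961984116604 0.03336021427093816
6 16 21.248877897192518 0.0337149808755659
12 17 21.246673372678448 0.03585641423405139
18 19 27.239955716525714 0.03852055957832401
24 23 31.856253823521023 0.042264656900039554
30 18 31.850200729707193 0.040452153152500614
```

Run:
```python
from h import *
i,d=get_image("top"); R=rooks(i,d)
r=[r for r in R if r[1]<.06][0]
a=np.radians(r[4]+(90 if r[3][1]>r[3][0] else 0)); ax=np.array([np.cos(a),np.sin(a)])
if ax@[np.cos(np.radians(129.3)),np.sin(np.radians(129.3))]<0: ax=-ax
p=r[2]+.0035*ax; print(p)
pick(p,a+np.pi/2,.005)
place(tray(DT,DA,-.045,0),DA+np.pi/2,.014)
j=get_joint_pos(); j[0]=-1.3; move_j(j)
for n in("top","side"):
    i,d=get_image(n); np.savez(f"{n}3.npz",i=i,d=d)
    cv2.imwrite(f"pics/{n}3.png",i[:,:,::-1])
rooks(i:=np.load("top3.npz")["i"],np.load("top3.npz")["d"])
```

```text
walnut 0.08 [ 0.5946 -0.1116] (30.033300399780273, 31.539382934570312) 7.013378620147705 117
walnut 0.082 [0.5794 0.0417] (29.58035659790039, 31.177513122558594) 6.372249603271484 94
beech 0.08 [ 0.5257 -0.1086] (29.573877334594727, 33.18722152709961) 13.978936195373535 112
walnut 0.035 [0.4753 0.1698] (31.849796295166016, 68.60647583007812) 39.30895233154297 209
[0.4731 0.1725]
pick hit False [0.4736 0.1726 0.0056] w 0.022498074373941225
 lifted w 0.022623246774520194 58.710957169532776
 over w 0.02224115327176678 58.70204508304596
 place hit False [ 0.4366 -0.341   0.0145]
 t 27.9667
walnut 0.08 [ 0.5946 -0.1117] (30.04094696044922, 31.547399520874023) 7.013354301452637 112
walnut 0.081 [0.5794 0.0413] (29.13676643371582, 30.464542388916016) 9.9541015625 100
beech 0.08 [ 0.5255 -0.1089] (30.075450897216797, 32.502830505371094) 13.97895336151123 111
```

View pics/top3.png

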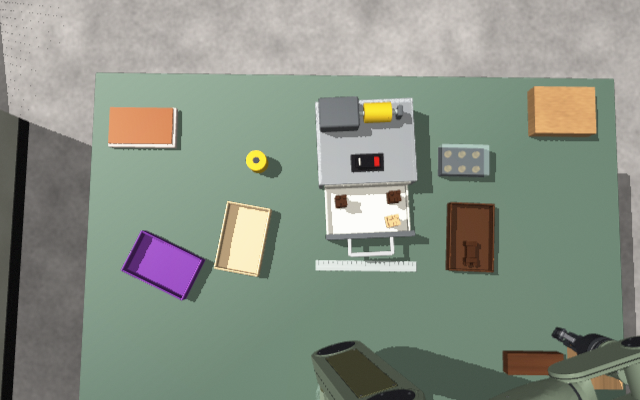

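Run:
```python
from h import *
def away():
    j=get_joint_pos(); j[0]=-1.3; move_j(j)
def angle(r): return np.radians((r[4]+45)%90-45+90)
for want,near,tr,ta,xy in(("walnut",(.5946,-.1117),DT,DA,(.028,0)),("walnut",(.579,.0415),DT,DA,(.072,0)),("beech",(.5255,-.109),PT,PA,(0,0))):
    away(); R=[r for r in rooks(*get_image("top"),show=False) if r[0]==want and r[1]>.06 and np.linalg.norm(r[2]-near)<.02]
    if not R: print("lost",want,near); break
    r=R[0]; print(r); pick(r[2],angle(r),.050)
    if get_grip_width()<.025: print("EMPTY"); break
    place(tray(tr,ta,*xy),ta+np.pi/2,.046)
away()
for n in("top","side"):
    i,d=get_image(n); np.savez(f"{n}4.npz",i=i,d=d)
    cv2.imwrite(f"pics/{n}4.png",i[:,:,::-1])
```

```text
('walnut', 0.08, array([ 0.5946, -0.1115]), (30.038564682006836, 31.89434242248535), 7.013370037078857, np.int32(114))
pick hit False [ 0.5952 -0.1117  0.0508] w 0.031456983768825865
 lifted w 0.03152198567959634 59.06908079981804
 over w 0.03141164442764286 59.06819835305214
 place hit False [ 0.5096 -0.3431  0.0466]
 t 39.8083
('walnut', 0.08, array([0.5794, 0.0414]), (29.523452758789062, 30.66012954711914), 8.626204490661621, np.int32(104))
pick hit False [0.5802 0.0413 0.0509] w 0.031396503330952015
 lifted w 0.031242062862571765 58.92549276351929
 over w 0.031003113543892392 58.95263493061066
 place hit False [ 0.5537 -0.3444  0.0467]
 t 52.55
('beech', 0.082, array([ 0.5254, -0.1085]), (28.586284637451172, 33.25164031982422), 13.13833236694336, np.int32(101))
pick hit False [ 0.5261 -0.1088  0.0508] w 0.031186725677688227
 lifted w 0.030848050131947496 59.201684296131134
 over w 0.03127372605064592 59.28125739097595
 place hit False [0.4694 0.3272 0.0466]
 t 65.2583
```

View pics/side4.png

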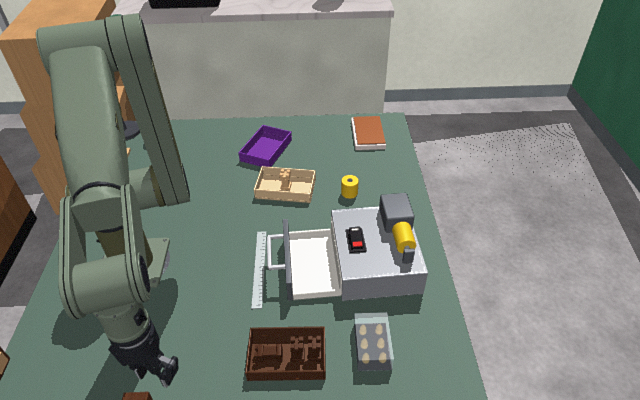

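Run:
```python
from h import *
g=unit(-.32,0); q=down([*g,.25],UA); grip(.042); move_pose([*g,.25],q)
print(move_straight([*g,.061],vel=.12,contact_N=12),get_ee_pos()); grip(0); print(get_grip_width())
e=unit(-.161,0); print(move_straight([*e,.061],vel=.08,contact_N=25),get_ee_pos(),get_ft_force()); hold(.3)
grip(.042); p=get_ee_pos(); move_straight([p[0],p[1],.25])
j=get_joint_pos(); j[0]=-1.3; move_j(j); hold(.3)
i,d=get_image("top"); cv2.imwrite("pics/top5.png",i[:,:,::-1]); P,H=segs("top",i,d); X,Y,Z=np.moveaxis(P,-1,0)
ha=(i.min(2)>120)&(Z>.05)&(Z<.1)&(X<.622)&(X>.5)&(abs(Y)<.15); print(rect("top",ha,.086),get_time())
i,d=get_image("side"); P,H=segs("side",i,d); reg=(abs(P[...,0]-.69)<.03)&(abs(P[...,1]+.03)<.06)
R=((H[...,0]<8)|(H[...,0]>172))&(H[...,1]>180)&reg; print("red",np.nanmedian(P[R],0))
```

```text
False [ 0.4309 -0.045   0.0617]
0.010640156787478056
False [ 0.5839 -0.0362  0.0615] [-15.2776  -1.3946  17.1978]
(((599.45751953125, -34.73902893066406), (42.85991287231445, 128.2230987548828), 0.6473429203033447), np.int32(280)) 79.45
red [ 0.6892 -0.057   0.1163]
```

View pics/top5.png

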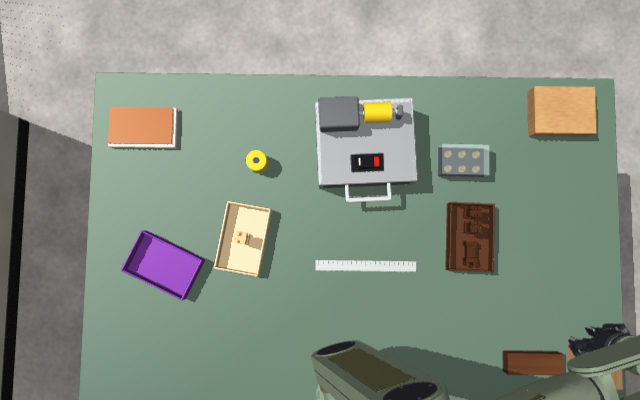

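Top view: drawer home (handle exactly as at the start, row ~199), red end of the rocker down (376,161), three walnut rooks in the dark tray (470,237), the beech rook in the pale tray (243,238), and the drum, case and rule where they were.

```bash
python3 -c "
from station import *
print(close_job(),get_time())"
```

```text
the job is handed in; nothing more can be done
the job is handed in; nothing more can be done
```

The job is handed in with the switch off, three walnut rooks in the dark tray, one beech rook in the pale tray and the drawer home; the last pictures confirm this and show the case, drum and rule where they started, but no verdict came back.

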